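Demould a cured specimen casting, load the scanner tray and trip its switch

TASK

Lift the cured amber casting out of the open mould, swinging the red retaining bar out of the way first if it is in your way, and set it down, without dropping it, upright on the green pad in the empty bay of the white scanner tray. Only once it lies there and you have let go of it, push the roller lever of the limit switch over until it clicks (about 25 degrees) and let it spring back. Leave the blue casting in the mould, the grey casting in the tray, and the bottle, beaker and microscope objective where they stand.

Things in the scene. Friction and masses are not known exactly. Their poses are not given: they have to be found in the camera images.
- mould: Open aluminium mould, fixed: 120 mm (x) x 160 mm (y) x 30 mm high. Origin at the centre of its underside, z up. Two cavities 66 (x) x 36 mm, 16 mm deep, centred at x = 0, y = +38 and -38 mm. Four guide pins, 10 mm thick, stand 22 mm above its top at x = +-50, y = +-70 mm; the bar's pivot post, 16 mm thick, at x = +50, y = 0.
- amber_center (a point): Amber casting, 60 g, in either cavity, 48 mm high: lower body 60 (x) x 30 (y) x 16 mm in the cavity, 3 mm clearance; centred on it a rib 44 (x) x 16 (y) x 32 mm high, wholly above the mould's top: grip it across its 16 mm. Point at its centre half-way up, 24 mm above its underside (8 mm above the mould's top at the start). z up, x along the mould's x. Either way round will do in the tray.
- blue_center (a point): Blue casting in the mould's other cavity, still curing: same shape and size as the amber casting; leave it where it is. Point half-way up, 24 mm above its underside; axes as for the amber one.
- grey_center (a point): Grey casting already in the tray's other bay: same shape and size as the amber casting; leave it where it is. Point half-way up, 24 mm above its underside; axes as for the amber one.
- bar (a joint): Angle of the red retaining bar about its upright pivot, rad, -2.4 to 2.4; at angle a its knob is at mould x = 50 - 70 cos a, y = 70 sin a mm. Turns easily (0.03 N m), stays where left, which may be anywhere, also over the blue casting. 14 mm wide, underside 66 and top 74 mm above the bench, 4 mm over the ribs. Cavities lie at about +-0.65 rad; it blocks the one it is within some 1.1 rad of.
- bar_knob (a point): Black upright knob at the free end of the retaining bar, 12 mm thick, 28 mm tall (74 to 102 mm above the bench). Point on its axis, 88 mm above the bench.
- pad_top (a point): Centre of the top of the green pad (74 x 42 mm) on the floor of the tray's empty bay, 15 mm above the bench. x runs along the bay, z up. The bay is 78 mm (x) x 46 mm (y) inside, its 4 mm thick fences stand 8 mm above the pad. A casting standing on the pad has its centre point 24 mm above this point.
- tray: White scanner loading tray, fixed: 100 mm (x) x 160 mm (y), base 12 mm thick. Origin at the centre of its underside, z up. Two fenced bays along its x, centred at y = +38 and y = -38 mm; the empty one has the green pad, the other holds the grey casting.
- switch: Blue roller-lever limit switch, fixed beyond the tray: foot 50 x 60 mm, housing 30 mm (x) x 40 mm (y), top 80 mm above the bench. Origin at the centre of the foot's underside, z up. The lever pivots on its -x face, 24.5 mm from the origin, 60 mm above the bench, about the x axis; its 50 mm arm stands straight up at rest and can only be pushed towards the switch's +y.
- lever (a joint): Angle of the switch's lever, rad: 0 upright at rest, growing as the roller is pushed towards the switch's +y; clicks at 0.45, stop at 0.9. A spring brings it back; pushing the roller takes about 3 to 4 N at the click.
- roller (a point): Centre of the yellow roller (20 mm diameter, 12 mm wide along the switch's x) at the end of the lever, 110 mm above the bench at rest. The roller stands above the housing.
- bottle_center (a point): Brown bottle, 46 mm thick, 105 mm tall, standing on the bench; point half-way up. Leave alone.
- beaker_center (a point): White cup-shaped beaker, 52 mm wide, 60 mm tall, standing on the bench; point half-way up. Leave alone.
- objective_center (a point): Dark microscope objective, 44 mm wide, 56 mm tall, standing on the bench; point half-way up. Leave alone.
Mind the look-alikes: they are no part of the job. There is more than one size of the part that bears amber_center; the job needs the middle-sized.

How it is judged:
By the outcome, as a careful person would: the job done as asked, in the order asked, and still so for the second after the job is handed in, with the robot touching nothing.
It also fails if it takes over 61 s, if anything falls off the work surface, if the arm or the gripper's body presses on something with over 40 N, if the wrist force passes 120 N, or if a joint passes its speed limit or range.

ROBOT

A 6-joint arm with a two-finger parallel gripper is mounted at the origin on the work surface. World frame = base frame: x ahead of the robot, y to its left, z up, the work surface at z = 0. Lengths are in m, angles in rad, forces in N, time in s.
With the tool pointing down it reaches from about 0.35 to 0.775 m from the base axis. Payload 5.5 kg.
Tool frame: the origin (TCP) lies between the finger pads; the fingertips stand 14 mm ahead of it and the grasp point (between the pads) lies 5 mm behind it; z points along the fingers, y is the line along which they close (so a half turn about z gives the same grasp; the last joint's range is limited). The gripper opens to 85 mm and grips with 20 to 120 N. Pads are 22 mm wide; open, the fingers measure 114 mm over their backs; the gripper's body (76 mm by 85 mm) begins 54 mm behind the grasp point. The pads swing forward as they close: fully open they stand 13 mm farther back than shut.
Start: joints at [-1.31, 0.313, 0.046, 1.304, 0, 1.431], TCP at [0.224, -0.529, 0.245] pointing down, gripper open.
Joint ranges: [-2.76, 2.76], [-0.86, 1.69], [-1.03, 1.26], [-2.2, 2.34], [-1.47, 1.5], [-3.14, 3.14]. Speed limits (rad/s): [2.57, 2.57, 3.14, 3.14, 3.14, 3.14].

INTERFACE

Orientations are given as a rotation vector (axis times angle).
In Python, from station import ctrl gives the robot as it stands.
- The arm moves only by the tool play_rows, never from a script. Its argument "targets" is a list of rows, each a list of 7 numbers: the turn, a rotation vector about the tool's x, y, z in degrees, then the shift along the tool's x, y, z in cm, then the closure in counts, from 0 (fully open) to 255 (shut). A call has exactly 10 rows; each row shifts and turns the commanded pose from where the row before left it, along the tool's axes as they then stand; what a row does not reach is not made up. A row lasts 1/10 s, in which the tool goes at most 50 mm and 8.59 degrees, less where a joint would pass 70% of its speed; a pose out of reach is approached as far as the arm can. A call is refused whole if a number of a shift passes 5 or a number of a turn 8.59, either way. A call with a gripper value outside its range is refused whole. The fingers move at their own pace and stop on an object; "force" is the grip in N (left out, the last holds). Time passes only in rows, so rows that do not move let the fingers close, or fill a call up. It gives the time, the measured TCP pose, the force, the opening and the grip force at its end, in the units of the state.
- ctrl.get_state(): the state, without advancing time (a new reading comes with each control period).
- ctrl.snapshot(name): name is "side" or "top" or "wrist"; returns a dict with "img" (384x512x3 uint8, red, green, blue), "vertical_fov" (degrees; the focal length in pixels is half the picture's height over the tangent of half this angle, whatever the lens; pixels are square), "cx", "cy" (the principal point, pixels), "dist" ([k1, k2, p1, p2, k3] as OpenCV has them; the pictures are not rectified), "R" (3x3) and "t" (3): a world point X has camera coordinates R X + t; the wrist camera has in their place "hand_eye" (4x4, takes a point from camera to tool coordinates, whose origin is the TCP and whose axes are the flange's). Camera axes: x right, y down, z forward; pixel columns grow to the right and rows downward; lengths in m; the calibration is good to about 2 mm. A picture is of the moment at which its call begins: read the wrist's pose just before it. There is no depth.
- ctrl.hand_in(): hands the job in; it is judged then, once.
The state is a dict: "clock": time; "joints": joint angles; "qd": joint speeds; "joint_torque": joint torques, N m; "ee_pos": TCP position; "orientation": TCP orientation; "force": force on the tool from outside, world axes, zero at the start; "ft_torque": the same for the moment, N m; "opening": opening from 0.0 (shut) to 1.0 (fully open); "grasp_force": force on a finger pad.
Only numpy, scipy, OpenCV 4.12 (cv2) and the standard library are available. Lean on these libraries where they do the work, as an engineer would, in place of code of your own. Each camera call takes 0.05 s, during which the arm holds its last target. There are 200 camera calls.

## Working session

There is one attempt and no reset: what is moved stays moved. The work goes in short steps, Python scripts to look and compute and a tool call to move; the robot and the scene stay as the last step left them, time stands still between calls to the robot, and variables do not carry over. Pictures are saved under pics/ and viewed, at most 10 in all, crops included, and the job is handed in when it is done.

Besides the shell and the picture viewer there is one more tool, called after "Emit:" as name([rows], argument=value, ...), one row to a line, values as JSON. play_rows: Moves the arm, as the interface text tells. Its arguments: {"type":"object","properties":{"targets":{"type":"array"},"force":{"type":"number"}},"required":["targets"]}

```bash
ls; mkdir -p pics; cat > h.py <<'E'
import numpy as np, cv2
from scipy.spatial.transform import Rotation as Ro
from station import ctrl
def shot(n, f):
    st=ctrl.get_state(); s=ctrl.snapshot(n); cv2.imwrite('pics/'+f+'.png', s['img'][:,:,::-1])
    if n=='wrist':
        T=np.eye(4);T[:3,:3]=Ro.from_rotvec(st['orientation']).as_matrix();T[:3,3]=st['ee_pos']
        C=np.linalg.inv(T@np.array(s['hand_eye'])); s['R']=C[:3,:3]; s['t']=C[:3,3]
    np.save('pics/'+f+'.npy', s, allow_pickle=True); return s
def load(f): return np.load('pics/'+f+'.npy',allow_pickle=True).item()
def K(s):
    h=s['img'].shape[0]; f=h/2/np.tan(np.radians(s['vertical_fov'])/2)
    return np.array([[f,0,s['cx']],[0,f,s['cy']],[0,0,1.]])
def ray(s,p):
    u=cv2.undistortPoints(np.array([[p]],float),K(s),np.array(s['dist'],float))[0,0]
    R=np.array(s['R']);t=np.array(s['t']); return -R.T@t, R.T@np.array([u[0],u[1],1])
def onz(s,p,z):
    o,d=ray(s,p); return o+d*(z-o[2])/d[2]
def proj(s,X):
    return cv2.projectPoints(np.atleast_2d(X).astype(float),cv2.Rodrigues(np.array(s['R']))[0],np.array(s['t'],float),K(s),np.array(s['dist'],float))[0][:,0]
E
python3 - <<'E'
from h import *
a=shot('top','top0');b=shot('side','side0')
for s in(a,b): print(s['img'].shape,-np.array(s['R']).T@np.array(s['t']),s['vertical_fov'])
print(ctrl.get_state())
E
```

```text
pics
(384, 512, 3) [ 0.42604502 -0.09380758  1.00530965] 53.3515089324817
(384, 512, 3) [-0.01219946  0.44401455  0.87913517] 43.52722610693135
{'clock': 0.1, 'joints': array([-1.30960685e+00,  3.13920965e-01,  4.51009152e-02,  1.30361516e+00,
       -8.39172971e-07,  1.43122878e+00]), 'qd': array([ 0.00020037, -0.00193967,  0.00070333,  0.00159339,  0.00028427,
        0.00104187]), 'joint_torque': array([ 2.63078124e-03, -4.81722522e+01,  2.99245584e+01,  1.27479204e-02,
       -1.43376205e-04,  1.09031828e-05]), 'ee_pos': array([ 0.2242111 , -0.52901272,  0.2445039 ]), 'orientation': array([-3.07713042e+00, -6.24977894e-01,  1.57686221e-04]), 'force': array([ 1.09861052, -0.02952606, -0.50436218]), 'ft_torque': array([-0.00447798, -0.02161311, -0.00559233]), 'grasp_force': 0.0, 'opening': 0.996963751456992}
```

View pics/top0.png

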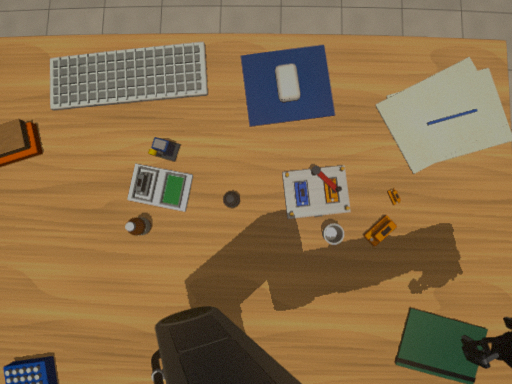

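View pics/side0.png

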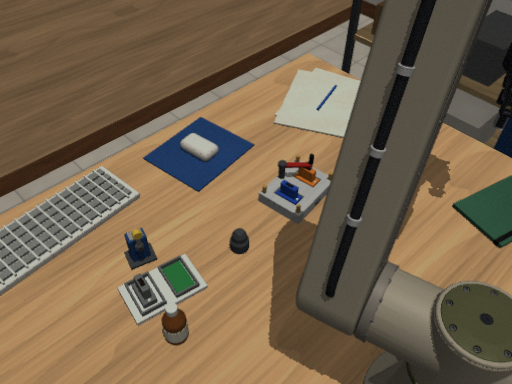

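Top view: the mould is at (316,191), with blue at (301,193) and amber at (332,190). The red bar's pivot is at about (316,170) and its knob near (337,188). The tray is at (160,188), with the green pad at (174,190). The switch is at (163,149), the objective at (232,199), the bottle at (136,226) and the beaker at (333,233).

Amber candidates: (332,190) in the mould, small (394,196) and large (380,230) loose on the bench. I choose the one in the mould and check it in a close crop.

```bash
python3 - <<'E'
from h import *
i=cv2.imread('pics/top0.png')
a=cv2.resize(i[150:250,275:410],None,fx=5.5,fy=5.5,interpolation=cv2.INTER_CUBIC)
b=cv2.resize(i[125:245,120:200],None,fx=4,fy=4,interpolation=cv2.INTER_CUBIC)
cv2.imwrite('pics/c1.png',a)
cv2.imwrite('pics/c2.png',cv2.resize(i[125:245,115:255],None,fx=5,fy=5,interpolation=cv2.INTER_CUBIC))
E
```

```text
(no output)
```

View pics/c1.png

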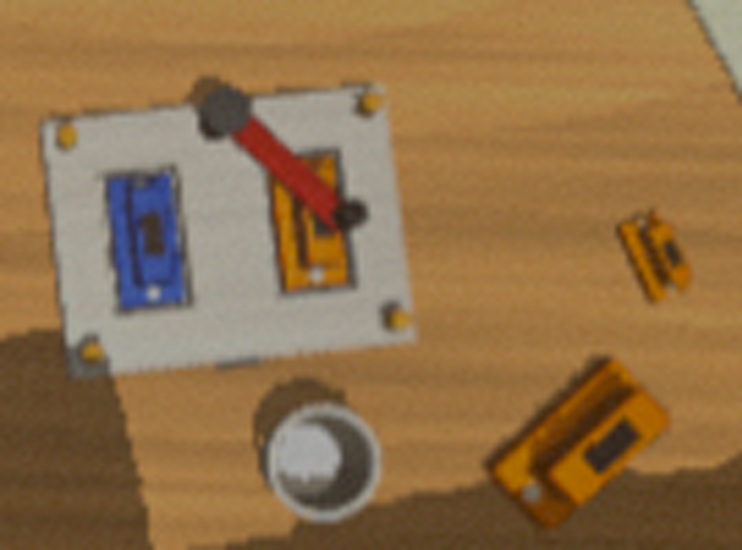

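View pics/c2.png

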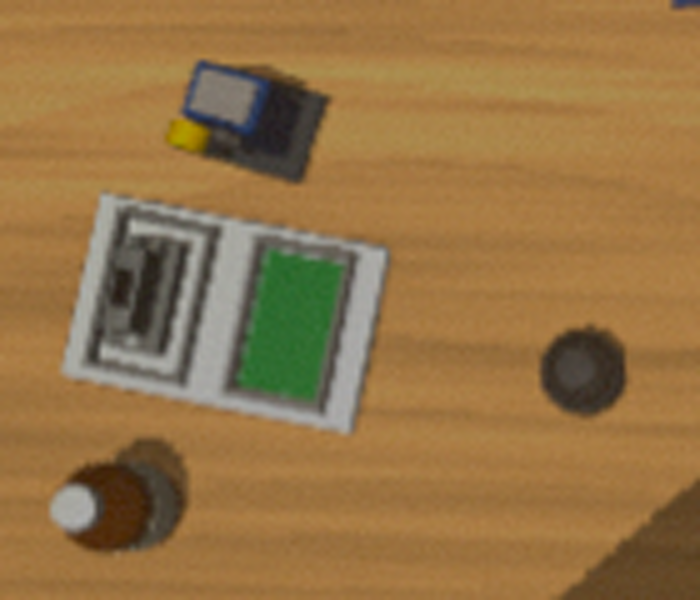

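The crop confirms that the amber casting in the mould, in its right cavity (mould y = -38), is the middle size. The bar lies over it, with the pivot on the +x side. The loose ones are clearly smaller and larger. The roller is on the robot-facing side of the switch. Next I measure.

```bash
cat > m.py <<'E'
from h import *
def mask(s,lo,hi,box):
    m=cv2.inRange(cv2.cvtColor(s['img'],cv2.COLOR_RGB2HSV),np.array(lo),np.array(hi)); k=np.zeros_like(m); x0,y0,x1,y1=box; k[y0:y1,x0:x1]=m[y0:y1,x0:x1]; return k
def blobs(m,amin=4):
    cs,_=cv2.findContours(m,cv2.RETR_EXTERNAL,cv2.CHAIN_APPROX_NONE); out=[]
    for c in sorted(cs,key=cv2.contourArea,reverse=True):
        n=np.zeros_like(m);cv2.drawContours(n,[c],-1,255,-1);ys,xs=np.nonzero(n)
        if len(xs)>=amin: out.append((len(xs),xs.mean(),ys.mean(),cv2.minAreaRect(c)))
    return out
def rect(s,r,z):
    P=np.array([onz(s,p,z)[:2] for p in cv2.boxPoints(r)]); c=P.mean(0)
    e=P[1]-P[0];f=P[2]-P[1]; return c.round(4),round(np.linalg.norm(e),4),round(np.degrees(np.arctan2(e[1],e[0])),1),round(np.linalg.norm(f),4),round(np.degrees(np.arctan2(f[1],f[0])),1)
E
python3 - <<'E'
from m import *
s=load('top0');d=load('side0')
hsv=cv2.cvtColor(s['img'],cv2.COLOR_RGB2HSV)
for n,p in dict(roller=(152,152),pin=(287,174),mould=(320,200),bar=(324,179),amber=(333,199),blue=(302,200),wood=(230,150),tray=(160,187),switchtop=(160,144),foot=(178,153),knob=(338,188)).items(): print(n,hsv[p[1],p[0]])
print('side pins',[cv2.cvtColor(d['img'],cv2.COLOR_RGB2HSV)[y,x] for x,y in((264,190),(298,209),(139,234))])
for n,lo,hi,b,z in[('green',(50,80,60),(75,255,255),(120,130,220,230),.015),('mould',(0,0,120),(180,45,255),(275,155,360,219),.03),('tray',(0,0,120),(180,45,255),(125,160,195,215),.012),('blue',(105,120,50),(125,255,255),(285,170,320,210),.03),('amber',(8,190,120),(22,255,255),(320,170,345,205),.03),('red',(0,150,60),(6,255,255),(300,155,350,205),.074),('roller',(22,180,100),(35,255,255),(140,140,165,160),.115),('swblue',(105,100,40),(130,255,255),(140,130,185,165),.08)]:
    for q in blobs(mask(s,lo,hi,b),8)[:2]: print(n,q[0],np.round(q[1:3],1),*rect(s,q[3],z))
E
```

```text
roller [ 25 255 174]
pin [ 21 209 170]
mould [ 23  25 166]
bar [  4 204 151]
amber [ 16  87 153]
blue [114 150 141]
wood [ 17 148 171]
tray [ 38  12 168]
switchtop [ 15  39 131]
foot [ 18 149 144]
knob [ 9 67 61]
side pins [array([ 18, 163,  72], dtype=uint8), array([ 19, 167,  64], dtype=uint8), array([ 23, 198,  89], dtype=uint8)]
green 444 [172.5 189.6] [0.5074 0.1559] 0.074 -9.9 0.0428 -100.9
mould 2268 [313.1 192.6] [ 0.5083 -0.2171] 0.16 -82.4 0.1189 -173.4
tray 2186 [159.8 187.1] [0.5138 0.1922] 0.1 -8.3 0.1604 -99.8
blue 169 [301.  193.5] [ 0.5029 -0.1795] 0.0282 -82.4 0.0571 -172.9
amber 58 [326.9 193. ] [ 0.5078 -0.2446] 0.0095 -76.6 0.0476 -167.4
amber 53 [333.9 195.5] [ 0.5029 -0.2628] 0.0159 -80.6 0.0343 -171.4
red 114 [327.3 180.8] [ 0.5309 -0.2402] 0.0122 -43.9 0.0585 -134.4
roller 41 [152.  151.6] [0.5895 0.1844] 0.0196 -89.3 0.0121 -177.3
swblue 19 [165.4 147. ] [0.6092 0.1611] 0.0266 -26.9 0.008 -117.9
```

Emit:
play_rows([
  [0,0,-8.2,0,0,0,0],
  [0,0,-8.2,0,0,0,0],
  [0,0,-8.2,0,0,0,0],
  [0,0,-8.2,0,0,0,0],
  [0,0,-8.2,0,0,0,0],
  [0,0,-8.2,0,0,0,0],
  [0,0,-8.2,0,0,0,0],
  [0,0,-8.2,0,0,0,0],
  [0,0,-8.2,0,0,0,0],
  [0,0,-8.2,0,0,0,0],
])

```text
clock: 1.1
ee_pos: [0.2243, -0.5292, 0.2448]
orientation: [-1.905, -2.497, -0.001]
force: [-0.3, 0.5, 1.4]
opening: 1.001
grasp_force: 0.0
```

Emit:
play_rows([
  [0,0,-8.2,0,0,0,0],
  [0,0,-8.2,0,0,0,0],
  [0,0,-8.2,0,0,0,0],
  [0,0,-8.2,0,0,0,0],
  [0,0,-8.2,0,0,0,0],
  [0,0,-8.2,0,0,0,0],
  [0,0,-8.2,0,0,0,0],
  [0,0,-8.2,0,0,0,0],
  [0,0,-8.2,0,0,0,0],
  [0,0,-8.2,0,0,0,0],
])

```text
clock: 2.1
ee_pos: [0.2242, -0.5292, 0.2448]
orientation: [0.2, -3.135, -0.002]
force: [-0.3, -0.3, -0.0]
opening: 1.002
grasp_force: 0.0
```

```bash
cat > go.py <<'E'
from h import *
def go(*X):
    st=ctrl.get_state();R=Ro.from_rotvec(st['orientation']).as_matrix();p=np.array(st['ee_pos'])
    print('t',round(st['clock'],2),'p',p.round(4),'yawx',np.degrees(np.arctan2(R[1,0],R[0,0])).round(2),'z',R[:,2].round(3),'open',round(st['opening'],3),'F',np.round(st['force'],1))
    for x in X: print(x,'shift cm',(R.T@(np.array(x)-p)*100).round(2)); p=np.array(x)
E
cat > mo.py <<'E'
import numpy as np
def M(x,y,c=(.508,-.217),yaw=7.2):
    a=np.radians(yaw);return [round(c[0]+(x*np.cos(a)-y*np.sin(a))/1000,4),round(c[1]+(x*np.sin(a)+y*np.cos(a))/1000,4)]
E
python3 -c "
from go import *
from mo import M
go(M(-5,-43)+[.25],M(0,-38)+[.25])
print(ctrl.get_state()['joints'].round(2))"
```

```text
t 2.1 p [ 0.2242 -0.5292  0.2448] yawx -172.7 z [-0.     0.001 -1.   ] open 1.002 F [-0.3 -0.3 -0. ]
[np.float64(0.5084), np.float64(-0.2603), 0.25] shift cm [-31.6   23.06  -0.5 ]
[np.float64(0.5128), np.float64(-0.2547), 0.25] shift cm [-0.51  0.5   0.  ]
[-1.31  0.31  0.05  1.3  -0.   -1.44]
```

Emit:
play_rows([
  [0,0,0,-3.2,2.3,0,0],
  [0,0,0,-3.2,2.3,0,0],
  [0,0,0,-3.2,2.3,0,0],
  [0,0,0,-3.2,2.3,0,0],
  [0,0,0,-3.2,2.3,0,0],
  [0,0,0,-3.2,2.3,0,60],
  [0,0,0,-3.2,2.3,0,60],
  [0,0,0,-3.2,2.3,0,60],
  [0,0,0,-3.2,2.3,0,60],
  [0,0,0,-2.8,2.3,0,60],
])

```text
clock: 3.1
ee_pos: [0.5112, -0.2614, 0.2448]
orientation: [0.191, -3.135, -0.001]
force: [-0.0, -0.3, 0.1]
opening: 0.768
grasp_force: 0.0
```

```bash
python3 -c "
from go import *
from mo import M
go(M(-5,-43)+[.25],M(-5,-43)+[.096])
s=shot('wrist','w1')
for n,x in dict(knob=M(-5,-43)+[.102],piv=M(50,0)+[.08],p1=M(-50,-70)+[.052],p2=M(50,-70)+[.052],p3=M(-50,70)+[.052],p4=M(50,70)+[.052]).items(): print(n,proj(s,x).round(0))
"
```

```text
t 3.1 p [ 0.5112 -0.2614  0.2448] yawx -173.01 z [-0.  0. -1.] open 0.768 F [-0.  -0.3  0.1]
[np.float64(0.5084), np.float64(-0.2603), 0.25] shift cm [ 0.26  0.14 -0.52]
[np.float64(0.5084), np.float64(-0.2603), 0.096] shift cm [-1.00e-02 -1.00e-02  1.54e+01]
knob [[256. 184.]]
piv [[293. 226.]]
p1 [[232. 135.]]
p2 [[234. 217.]]
p3 [[354. 135.]]
p4 [[346. 217.]]
```

View pics/w1.png

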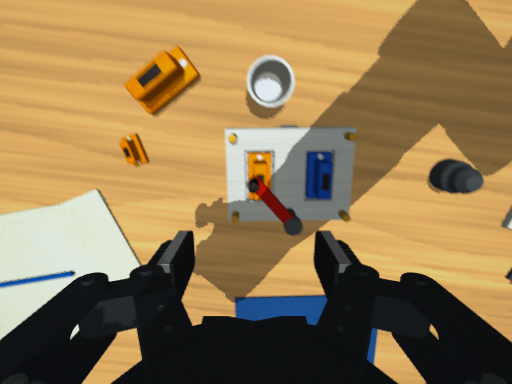

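Wrist view: amber is at (260,175) under the red bar, the knob at (255,185) and blue at (319,175). All agree with the top-view predictions to 1–3 px. Next I straddle the knob.

Emit:
play_rows([
  [0,0,0,0.3,0.1,0,120],
  [0,0,0,0,0,1.5,120],
  [0,0,0,0,0,1.9,120],
  [0,0,0,0,0,1.9,120],
  [0,0,0,0,0,1.9,120],
  [0,0,0,0,0,1.9,120],
  [0,0,0,0,0,1.9,120],
  [0,0,0,0,0,1.9,120],
  [0,0,0,0,0,1.9,120],
  [0,0,0,0,0,0.4,120],
])

```text
clock: 4.15
ee_pos: [0.5045, -0.262, 0.0909]
orientation: [0.188, -3.132, -0.004]
force: [-0.7, 1.1, 0.5]
opening: 0.523
grasp_force: 0.0
```

Emit:
play_rows([
  [0,0,0,0,0.8,0,120],
  [0,0,0,0,0.9,0,120],
  [0,0,0,0.6,1.0,0,120],
  [0,0,0,0.6,1.1,0,120],
  [0,0,0,0.2,1.0,0,120],
  [0,0,0,0.1,1.1,0,120],
  [0,0,0,-0.1,1.0,0,120],
  [0,0,0,-0.2,1.1,0,120],
  [0,0,0,-0.4,0.9,0,120],
  [0,0,0,-0.5,1.0,0,120],
])

```text
clock: 5.15
ee_pos: [0.4924, -0.1634, 0.0933]
orientation: [-0.191, 3.136, -0.0]
force: [-1.3, -0.9, -0.0]
opening: 0.526
grasp_force: 0.4
```

Emit:
play_rows([
  [0,0,0,-0.6,0.7,0,120],
  [0,0,0,-0.6,0.6,0,120],
  [0,0,0,0,0,0,120],
  [0,0,0,0,0,-2,120],
  [0,0,0,0,0,-4,120],
  [0,0,0,0,0,-4,120],
  [0,0,0,0,-3,-2,90],
  [0,0,0,0,-4,0,90],
  [0,0,0,0,-4,0,90],
  [0,0,0,0,0,0,90],
])

```text
clock: 6.15
ee_pos: [0.5165, -0.2639, 0.2132]
orientation: [-0.183, 3.135, -0.004]
force: [-0.2, 1.3, 0.3]
opening: 0.648
grasp_force: 0.0
```

```bash
python3 -c "
from m import *
from go import go
from mo import M
go(M(0,-38)+[.22],M(0,-38)+[.050])
s=shot('wrist','w2')
for z,n,lo,hi in((.074,'red',(0,150,60),(6,255,255)),(.046,'amber',(8,190,120),(22,255,255)),(.046,'blue',(105,120,50),(125,255,255)),(.052,'pin',(18,150,100),(26,255,255))):
    for q in blobs(mask(s,lo,hi,(170,80,420,300)),20)[:4]: print(n,q[0],np.round(q[1:3]),*rect(s,q[3],z))
"
```

```text
t 6.15 p [ 0.5165 -0.2639  0.2132] yawx -173.3 z [ 0.002 -0.002 -1.   ] open 0.648 F [-0.2  1.3  0.3]
[np.float64(0.5128), np.float64(-0.2547), 0.22] shift cm [ 0.26  0.96 -0.69]
[np.float64(0.5128), np.float64(-0.2547), 0.05] shift cm [ 0.02  0.04 17.  ]
red 733 [328. 206.] [ 0.5271 -0.1858] 0.0636 138.4 0.0144 47.9
amber 1266 [262. 175.] [ 0.5113 -0.2566] 0.0257 96.7 0.0583 7.8
amber 50 [367. 132.] [ 0.4503 -0.1532] 0.0076 124.0 0.0077 38.8
amber 38 [235. 224.] [ 0.5701 -0.2809] 0.0068 143.0 0.0075 49.3
amber 38 [359. 222.] [ 0.5511 -0.1392] 0.0069 96.7 0.0074 12.8
blue 1240 [326. 172.] [ 0.5006 -0.1851] 0.032 96.8 0.056 11.7
pin 237 [262. 176.] [ 0.5161 -0.255 ] 0.0127 96.7 0.04 7.6
pin 217 [253. 169.] [ 0.5107 -0.2638] 0.0115 96.7 0.0527 7.1
pin 139 [271. 161.] [ 0.4973 -0.251 ] 0.0105 96.7 0.029 7.8
pin 68 [367. 132.] [ 0.4502 -0.1551] 0.0092 96.8 0.0071 13.3
```

View pics/w2.png

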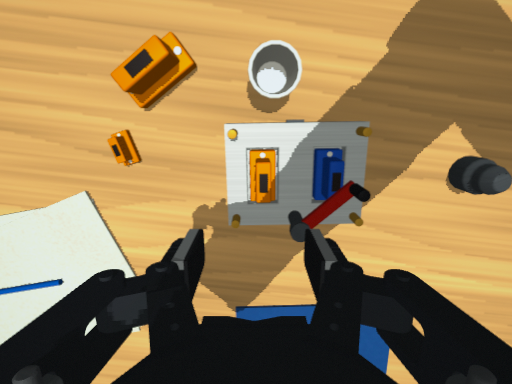

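The wrist view shows the bar clear of amber: the bar now lies over blue with its knob at (359,192), and amber is free at (262,175). Next I descend and grip.

Emit:
play_rows([
  [0,0,0,0.2,0.8,0,90],
  [0,0,0,0,0,2,90],
  [0,0,0,0,0,2,90],
  [0,0,0,0,0,2,90],
  [0,0,0,0,0,2,90],
  [0,0,0,0,0,2,90],
  [0,0,0,0,0,2,90],
  [0,0,0,0,0,2,90],
  [0,0,0,0,0,2.2,90],
  [0,0,0,0,0,0,90],
])

```text
clock: 7.2
ee_pos: [0.5103, -0.248, 0.0486]
orientation: [0.193, -3.131, -0.007]
force: [-1.0, -0.1, 0.3]
opening: 0.649
grasp_force: 0.0
```

Emit:
play_rows([
  [0,0,0,0,0,0,150],
  [0,0,0,0,0,0,150],
  [0,0,0,0,0,0,190],
  [0,0,0,0,0,0,190],
  [0,0,0,0,0,0,220],
  [0,0,0,0,0,0,255],
  [0,0,0,0,0,0,255],
  [0,0,0,0,0,0,255],
  [0,0,0,0,0,0,255],
  [0,0,0,0,0,0,255],
], force=40)

```text
clock: 8.2
ee_pos: [0.5135, -0.2524, 0.0523]
orientation: [-0.19, 3.134, -0.003]
force: [0.8, -1.5, 5.5]
opening: 0.176
grasp_force: 42.3
```

Emit:
play_rows([
  [0,0,0,0,0,-0.5,255],
  [0,0,0,0,0,-0.8,255],
  [0,0,0,0,0,-1,255],
  [0,0,0,0,0,-1.5,255],
  [0,0,0,0,0,-2,255],
  [0,0,0,0,0,-2,255],
  [0,0,0,0,0,-2,255],
  [0,0,0,0,0,-2,255],
  [0,0,0,0,0,-2,255],
  [0,0,0,0,0,-1,255],
])

```text
clock: 9.2
ee_pos: [0.5129, -0.251, 0.2011]
orientation: [-0.191, 3.135, 0.0]
force: [-0.2, 0.3, 0.0]
opening: 0.177
grasp_force: 41.4
```

```bash
python3 -c "
from go import *
go([.5075,.1555,.2],[.5075,.1555,.053])
s=shot('top','t2')
"
```

```text
t 9.2 p [ 0.5129 -0.251   0.2011] yawx -173.02 z [ 0.001  0.    -1.   ] open 0.177 F [-0.2  0.3  0. ]
[0.5075, 0.1555, 0.2] shift cm [-4.4  40.41  0.12]
[0.5075, 0.1555, 0.053] shift cm [ 0.02 -0.   14.7 ]
```

Emit:
play_rows([
  [0,0,0,-0.4,2.5,0,255],
  [0,0,0,-0.4,4,0,255],
  [0,0,0,-0.4,4.3,0,255],
  [0,0,0,-0.5,4.3,0,255],
  [0,0,0,-0.5,4.3,0,255],
  [0,0,0,-0.5,4.3,0,255],
  [0,0,0,-0.5,4.3,0,255],
  [0,0,0,-0.4,4.3,0,255],
  [0,0,0,-0.4,4.3,0,255],
  [0,0,0,-0.4,3.8,0,255],
])

```text
clock: 10.25
ee_pos: [0.5061, 0.1571, 0.1983]
orientation: [0.192, -3.134, -0.001]
force: [0.4, -0.8, -1.1]
opening: 0.174
grasp_force: 41.4
```

Emit:
play_rows([
  [0,0,3,0,0,0,255],
  [0,0,4.5,0,0,0,255],
  [0,0,4.5,0,0,0,255],
  [0,0,4,0,0,0,255],
  [0,0,1,0,0,0,255],
  [0,0,0,0,0,0,255],
  [0,0,0,0,0,0,255],
  [0,0,0,0,0,0,255],
  [0,0,0,0,0,0,255],
  [0,0,0,0,0,0,255],
])

```text
clock: 11.25
ee_pos: [0.5075, 0.1549, 0.1993]
orientation: [0.275, 3.129, -0.0]
force: [-0.8, 0.3, -0.5]
opening: 0.179
grasp_force: 41.4
```

```bash
python3 -c "
from m import *
from go import go
go([.5075,.1555,.2],[.5075,.1555,.053])
s=shot('wrist','w3')
for z,n,lo,hi in((.015,'green',(50,80,50),(75,255,255)),(.17,'amber',(8,190,90),(22,255,255)),(.115,'roller',(22,200,90),(35,255,255))):
    for q in blobs(mask(s,lo,hi,(0,0,512,384)),30)[:4]: print(n,q[0],np.round(q[1:3]),*rect(s,q[3],z))
"
```

```text
t 11.25 p [0.5075 0.1549 0.1993] yawx 169.97 z [ 0. -0. -1.] open 0.179 F [-0.8  0.3 -0.5]
[0.5075, 0.1555, 0.2] shift cm [ 0.01  0.06 -0.07]
[0.5075, 0.1555, 0.053] shift cm [ 0.   0.  14.7]
green 1311 [254. 163.] [0.4914 0.1571] 0.0405 80.0 0.0416 -9.0
amber 4514 [254. 235.] [0.5171 0.1523] 0.0289 80.0 0.0813 -8.7
amber 962 [317.  66.] [0.4212 0.206 ] 0.0219 103.3 0.0246 20.7
amber 84 [  7. 261.] [ 0.5001 -0.0035] 0.0167 109.7 0.0047 7.4
```

View pics/w3.png

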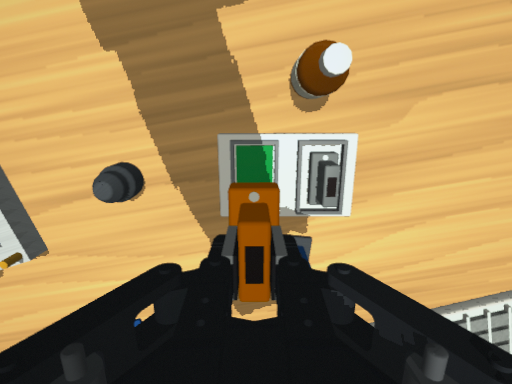

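Wrist view: amber is held upright at (254,240) and aligned with the green bay at (254,163). Grey is at (325,180) and the bottle at (320,70) is clear. Next I lower.

Emit:
play_rows([
  [0,0,0,0,0,1.5,255],
  [0,0,0,0,0,2.5,255],
  [0,0,0,0,0,2.5,255],
  [0,0,0,0,0,2.5,255],
  [0,0,0,0,0,2,255],
  [0,0,0,0,0,1.5,255],
  [0,0,0,0,0,1,255],
  [0,0,0,0,0,0.5,255],
  [0,0,0,0,0,0.2,255],
  [0,0,0,0,0,0,255],
])

```text
clock: 12.3
ee_pos: [0.5078, 0.1549, 0.0576]
orientation: [0.275, 3.129, 0.0]
force: [0.3, 0.3, -0.6]
opening: 0.177
grasp_force: 41.4
```

Emit:
play_rows([
  [0,0,0,0,0,0.1,255],
  [0,0,0,0,0,0.05,255],
  [0,0,0,0,0,0.05,255],
  [0,0,0,0,0,0,255],
  [0,0,0,0,0,0,255],
  [0,0,0,0,0,0,255],
  [0,0,0,0,0,0,255],
  [0,0,0,0,0,0,255],
  [0,0,0,0,0,0,255],
  [0,0,0,0,0,0,255],
])

```text
clock: 13.3
ee_pos: [0.5074, 0.1549, 0.0553]
orientation: [-0.275, -3.13, 0.0]
force: [-0.1, 0.5, -0.0]
opening: 0.178
grasp_force: 41.4
```

Emit:
play_rows([
  [0,0,0,0,0,0.1,255],
  [0,0,0,0,0,0,255],
  [0,0,0,0,0,0.1,255],
  [0,0,0,0,0,0,255],
  [0,0,0,0,0,0,255],
  [0,0,0,0,0,0,255],
  [0,0,0,0,0,0,255],
  [0,0,0,0,0,0,255],
  [0,0,0,0,0,0,255],
  [0,0,0,0,0,0,255],
])

```text
clock: 14.3
ee_pos: [0.5075, 0.1549, 0.0533]
orientation: [0.275, 3.129, -0.0]
force: [-0.1, 0.2, 0.6]
opening: 0.176
grasp_force: 41.5
```

Emit:
play_rows([
  [0,0,0,0,0,0.1,255],
  [0,0,0,0,0,0,255],
  [0,0,0,0,0,0,255],
  [0,0,0,0,0,0,255],
  [0,0,0,0,0,0,255],
  [0,0,0,0,0,0,255],
  [0,0,0,0,0,0,255],
  [0,0,0,0,0,0,255],
  [0,0,0,0,0,0,255],
  [0,0,0,0,0,0,255],
])

```text
clock: 15.3
ee_pos: [0.5075, 0.1549, 0.0533]
orientation: [0.275, 3.129, -0.0]
force: [-3.1, -1.3, 8.5]
opening: 0.178
grasp_force: 42.6
```

Emit:
play_rows([
  [0,0,0,0,0,0,200],
  [0,0,0,0,0,0,190],
  [0,0,0,0,0,0,180],
  [0,0,0,0,0,0,170],
  [0,0,0,0,0,0,150],
  [0,0,0,0,0,0,140],
  [0,0,0,0,0,0,130],
  [0,0,0,0,0,0,130],
  [0,0,0,0,0,0,130],
  [0,0,0,0,0,0,130],
])

```text
clock: 16.3
ee_pos: [0.5075, 0.1549, 0.0523]
orientation: [0.275, 3.13, -0.0]
force: [-0.2, 0.1, 0.4]
opening: 0.489
grasp_force: 0.0
```

Emit:
play_rows([
  [0,0,0,0,0,-0.5,130],
  [0,0,0,0,0,-1,130],
  [0,0,0,0,0,-1.5,130],
  [0,0,0,0,0,-2,130],
  [0,0,0,0,0,-3,130],
  [0,0,0,0,0,-3,130],
  [0,0,0,0,0,-3,130],
  [0,0,0,0,0,-1,130],
  [0,0,0,0,0,0,130],
  [0,0,0,0,0,0,130],
])

```text
clock: 17.3
ee_pos: [0.507, 0.1548, 0.2016]
orientation: [-0.275, -3.129, 0.0]
force: [-0.7, 0.2, -0.2]
opening: 0.493
grasp_force: 0.0
```

```bash
python3 -c "
from m import *
from go import go
go()
w=shot('wrist','w4'); d=shot('side','side4'); t=shot('top','top4')
for nm,s in(('w',w),('s',d),('s0',load('side0')),('t',t),('t0',load('top0'))):
  for q in blobs(mask(s,(22,190,50),(35,255,255),(0,100,512,300) if nm=='w' else ((120,220,160,270) if nm[0]=='s' else (140,140,165,160))),6)[:3]: print(nm,q[0],np.round(q[1:3],1),rect(s,q[3],.11))
i=np.vstack([np.hstack([cv2.resize(x,(400,300)) for x in (d['img'],w['img'])]),np.hstack([cv2.resize(d['img'][220:310,110:230],(400,300)),cv2.resize(t['img'][130:220,120:240],(400,300))])])
cv2.imwrite('pics/c4.png',i[:,:,::-1])
"
```

```text
t 17.3 p [0.507  0.1548 0.2016] yawx 169.96 z [-0.001 -0.    -1.   ] open 0.493 F [-0.7  0.2 -0.2]
w 64 [294.9 282.9] (array([0.5898, 0.1767]), np.float64(0.0048), np.float64(98.1), np.float64(0.0185), np.float64(6.3))
w 9 [241. 200.] (array([0.5041, 0.1437]), np.float64(0.0), np.float64(0.0), np.float64(0.007), np.float64(169.2))
w 14 [267.  197.5] (array([0.5057, 0.1654]), np.float64(0.0), np.float64(0.0), np.float64(0.0113), np.float64(170.7))
s0 14 [138.1 235.3] (array([0.5859, 0.1856]), np.float64(0.0138), np.float64(-118.3), np.float64(0.0078), np.float64(153.9))
t 36 [152.  151.5] (array([0.5904, 0.186 ]), np.float64(0.0106), np.float64(-11.4), np.float64(0.0186), np.float64(-103.1))
t0 40 [151.9 151.6] (array([0.5897, 0.1862]), np.float64(0.013), np.float64(-15.9), np.float64(0.0181), np.float64(-107.4))
```

View pics/c4.png

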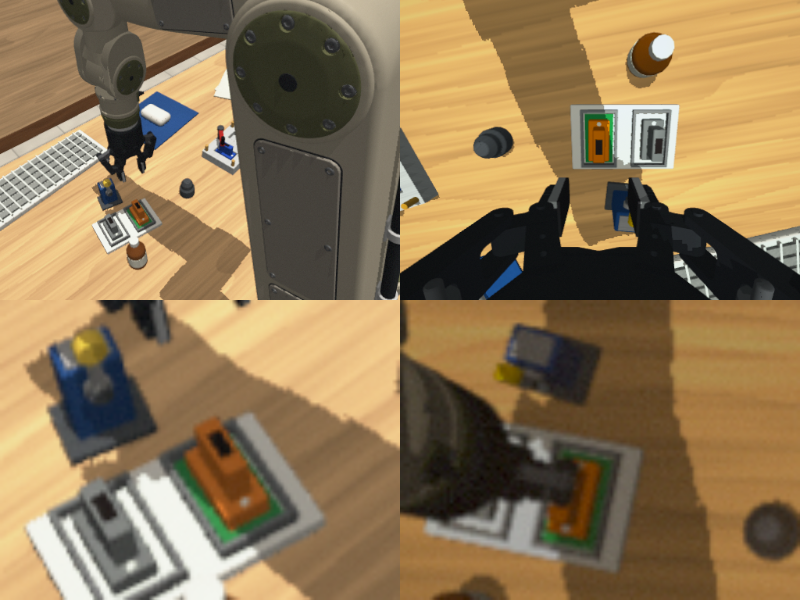

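Amber stands upright on the green pad and is released. The roller in the top view is at (152,151.5), which gives world ≈ (0.589, 0.1845). The switch yaw is about -16° from the roller and foot edges. Next I straddle the roller with the fingers.

```bash
python3 -c "
from go import *
go([.589,.1845,.2],[.589,.1845,.101])
"
```

```text
t 17.45 p [0.5065 0.1547 0.2006] yawx 169.96 z [-0.003 -0.001 -1.   ] open 0.49 F [-0.5  0.1  0.5]
[0.589, 0.1845, 0.2] shift cm [-7.61  4.37  0.04]
[0.589, 0.1845, 0.101] shift cm [-0.03  0.01  9.9 ]
```

Emit:
play_rows([
  [0,0,0,-1.5,0.9,0,130],
  [0,0,0,-2,1.1,0,130],
  [0,0,0,-2,1.2,0,130],
  [0,0,0,-1.5,0.8,0,130],
  [0,0,0,-0.6,0.4,0,130],
  [0,0,3,0,0,0,130],
  [0,0,3,0,0,0,130],
  [0,0,0,0,0,0,130],
  [0,0,0,0,0,0,130],
  [0,0,0,0,0,0,130],
])

```text
clock: 18.45
ee_pos: [0.5896, 0.1849, 0.202]
orientation: [-0.437, -3.111, 0.0]
force: [-0.3, -0.8, -0.3]
opening: 0.488
grasp_force: 0.0
```

```bash
python3 -c "
from m import *
from go import go
go([.589,.1845,.2],[.589,.1845,.101])
w=shot('wrist','w5')
for p in ([.589,.1845,.12],[.589,.1845,.11]): print(proj(w,p))
for q in blobs(mask(w,(22,190,50),(35,255,255),(0,0,512,384)),10)[:4]: print(q[0],np.round(q[1:3],1),rect(w,q[3],.115))
d=shot('side','s5'); i=cv2.resize(np.hstack([w['img'],d['img']])[:,:,::-1],(800,300)); cv2.imwrite('pics/c5.png',i)
"
```

```text
t 18.45 p [0.5896 0.1849 0.202 ] yawx 164.01 z [-0.001 -0.    -1.   ] open 0.488 F [-0.3 -0.8 -0.3]
[0.589, 0.1845, 0.2] shift cm [ 0.04 -0.05  0.2 ]
[0.589, 0.1845, 0.101] shift cm [-0.   0.   9.9]
[[254.18468591 204.07085   ]]
[[254.18295404 200.37671345]]
418 [254.5 200.5] (array([0.5878, 0.1851]), np.float64(0.0187), np.float64(74.0), np.float64(0.0163), np.float64(-15.3))
```

View pics/c5.png

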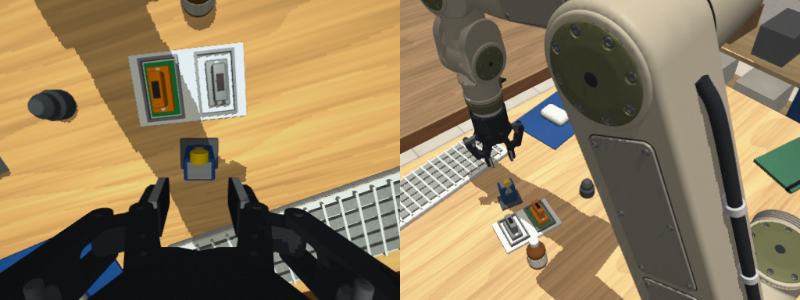

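Wrist view: the roller at (254,200) is centred between the fingers, and its axes agree with yaw -16°. Next I descend and push.

Emit:
play_rows([
  [0,0,0,0,0,1.5,130],
  [0,0,0,0,0,2,130],
  [0,0,0,0,0,2,130],
  [0,0,0,0,0,2,130],
  [0,0,0,0,0,1.5,130],
  [0,0,0,0,0,1.1,130],
  [0,0,0,0,0,0,130],
  [0,0,0,0,0.3,0,130],
  [0,0,0,0,0.3,0,130],
  [0,0,0,0,0,0,130],
])

```text
clock: 19.55
ee_pos: [0.5925, 0.1914, 0.1024]
orientation: [0.437, 3.109, 0.001]
force: [-0.4, -0.2, 0.0]
opening: 0.487
grasp_force: 0.0
```

Emit:
play_rows([
  [0,0,0,0,0.4,0,130],
  [0,0,0,0,0.4,0,130],
  [0,0,0,0,0.4,0,130],
  [0,0,0,0,0.4,0,130],
  [0,0,0,0,0.4,0,130],
  [0,0,0,0,0.4,0,130],
  [0,0,0,0,0.4,0,130],
  [0,0,0,0,0.4,0,130],
  [0,0,0,0,0.3,0,130],
  [0,0,0,0,0,0,130],
])

```text
clock: 20.55
ee_pos: [0.6003, 0.223, 0.1003]
orientation: [-0.439, -3.109, 0.006]
force: [-2.5, -6.5, 0.7]
opening: 0.49
grasp_force: 3.2
```

```bash
python3 -c "
from m import *
from go import go
go()
st=ctrl.get_state();print(st['force'],st['grasp_force'])
w=shot('wrist','w6')
for n in (0,.3,.45,.64,.9):
  q=np.array([.588,.185,.06])+np.array([.276*.05*np.sin(n),.961*.05*np.sin(n),.05*np.cos(n)]);print(n,proj(w,q))
for q in blobs(mask(w,(22,190,50),(35,255,255),(0,0,512,384)),10)[:4]: print(q[0],np.round(q[1:3],1),rect(w,q[3],.105))
"
```

```text
t 20.55 p [0.6003 0.223  0.1003] yawx 163.92 z [-0.003 -0.004 -1.   ] open 0.49 F [-2.5 -6.5  0.7]
[-2.53521587 -6.4552725   0.74135381] 3.18517729640007
0 [[172.54949797 261.10265705]]
0.3 [[203.96095958 258.85397835]]
0.45 [[218.8936678  256.13077467]]
0.64 [[235.80257704 251.48254881]]
0.9 [[253.90894467 243.68690815]]
1248 [239.  252.3] (array([0.595 , 0.2158]), np.float64(0.018), np.float64(74.1), np.float64(0.0203), np.float64(-15.9))
```

The roller measures about 0.67 rad, well past the click. I back off so it can spring back, then rise.

Emit:
play_rows([
  [0,0,0,0,-0.4,0,130],
  [0,0,0,0,-0.5,0,130],
  [0,0,0,0,-0.6,0,130],
  [0,0,0,0,-0.6,0,130],
  [0,0,0,0,-0.6,0,130],
  [0,0,0,0,-0.6,0,130],
  [0,0,0,0,-0.5,0,130],
  [0,0,0,0,-0.3,0,130],
  [0,0,0,0,0,0,130],
  [0,0,0,0,0,0,130],
])

```text
clock: 21.6
ee_pos: [0.59, 0.1851, 0.1013]
orientation: [0.438, 3.111, 0.0]
force: [-0.4, -0.4, -0.3]
opening: 0.491
grasp_force: 0.0
```

Emit:
play_rows([
  [0,0,0,0,0,-1,130],
  [0,0,0,0,0,-2,130],
  [0,0,0,0,0,-2.5,130],
  [0,0,0,0,0,-2.5,130],
  [0,0,0,0,0,-2,130],
  [0,0,0,0,0,-1,130],
  [0,0,0,0,0,0,130],
  [0,0,0,0,0,0,130],
  [0,0,0,0,0,0,130],
  [0,0,0,0,0,0,130],
])

```text
clock: 22.6
ee_pos: [0.5893, 0.1849, 0.2099]
orientation: [-0.438, -3.109, 0.001]
force: [-0.6, -0.0, -0.6]
opening: 0.492
grasp_force: 0.0
```

```bash
python3 -c "
from m import *
from go import go
go()
w=shot('wrist','w7');d=shot('side','s7')
for q in blobs(mask(w,(22,190,50),(35,255,255),(0,0,512,384)),10)[:4]: print(q[0],np.round(q[1:3],1),rect(w,q[3],.115))
i=cv2.resize(np.hstack([w['img'],d['img']])[:,:,::-1],(800,300)); cv2.imwrite('pics/c7.png',i)
"
```

```text
t 22.6 p [0.5893 0.1849 0.2099] yawx 163.96 z [-0.002 -0.    -1.   ] open 0.492 F [-0.6 -0.  -0.6]
374 [254.6 198.4] (array([0.588 , 0.1849]), np.float64(0.0176), np.float64(74.0), np.float64(0.0151), np.float64(-15.4))
```

View pics/c7.png

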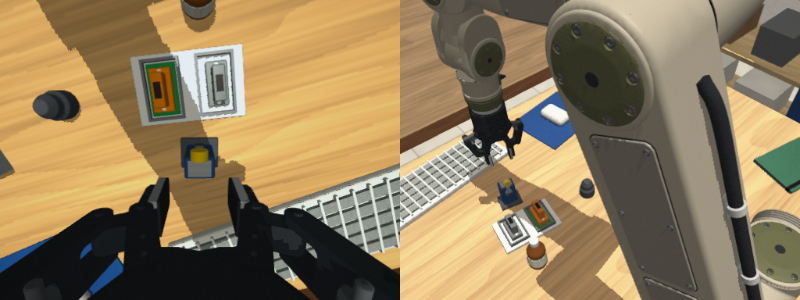

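The roller is back upright at (0.588, 0.185), amber is on the pad, and the gripper is clear of everything.

```bash
python3 -c "
from station import ctrl
print(ctrl.hand_in())"
```

```text
the job is handed in; nothing more can be done
None
```

The job is handed in at about 23 s: the amber casting stands upright on the green pad, and after letting go of it I pushed the lever to about 0.67 rad (past its 0.45 click point) and it sprang back upright. No verdict was returned.

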